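Switch on the price display and hold its mast fully up

ROBOT

A 7-joint arm with a two-finger parallel gripper is mounted at the origin on a cart in front of the work surface, level with it; the furniture and walls round the work are solid. World frame = base frame: x ahead of the robot, y to its left, z up, the work surface at z = 0. Lengths are in m, angles in degrees, forces in N, time in s.
With the tool pointing down it reaches from about 0.4 to 0.85 m from the base axis. Payload 10.4 kg.
Tool frame: the origin (TCP) lies midway between the tips of the shut fingers; the grasp point (between the pads) lies 19 mm behind it; z points along the fingers, y is the line along which they close (so a half turn about z gives the same grasp; the last joint's range is limited). The gripper opens to 85 mm and grips with 20 to 120 N. Pads are 22 mm wide; open, the fingers measure 114 mm over their backs; the gripper's body (76 mm by 85 mm) begins 54 mm behind the grasp point. The pads swing forward as they close: fully open they stand 13 mm farther back than shut.
Start: joints at [67.976, 19.034, -3.707, 83.658, 1.238, 77.344, -5.071], TCP at [0.221, -0.585, 0.198] pointing down, gripper open.
Joint ranges: [-148.97, 148.97], [-28.65, 121.19], [-84.17, 76.75], [9.2, 138.47], [-72.65, 252.65], [3.7, 117.97], [-149.18, 149.18]. Speed limits (degrees/s): [127.2, 127.2, 159.86, 159.86, 180, 180, 180].

INTERFACE

Orientations are given as [roll, pitch, yaw] about the fixed x, y, z axes, in that order (R = Rz(yaw) Ry(pitch) Rx(roll)).
In Python, from rig import monitor, read_camera, get_calibration, ctrl gives the robot as it stands.
- The arm moves only by the tool play_rows, never from a script. Its arguments are lists of equal length, an entry for each row: "translation": the shift along the tool's x, y, z in mm, a list of three; "angular": the turn, a rotation vector about the tool's x, y, z in rad, a list of three; "claw": the opening, from 0 (shut) to 1 (fully open). A call has 1 to 20 rows; each row is the pose to reach, as a shift and turn from the pose commanded when the call began, along the tool's axes at that moment; what a row does not reach only later rows make up. A row lasts 1/10 s, in which the tool goes at most 50 mm and 8.59 degrees, less where a joint would pass 70% of its speed; a pose out of reach is approached as far as the arm can. A call with a gripper value outside its range is refused whole. The fingers move at their own pace and stop on an object; "force" is the grip in N (left out, the last holds). Time passes only in rows, so rows that repeat a pose let the fingers close. It gives the time, the measured TCP pose, the force, the opening and the grip force at its end, in the units of the state.
- monitor.get_obs(): the state, without advancing time (a new reading comes with each control period).
- read_camera(name): name is "side" or "top" or "wrist"; returns the picture (400x640x3 uint8, blue, green, red); there is no depth.
- get_calibration(name): a dict with "fovy" (degrees; the focal length in pixels is half the picture's height over the tangent of half this angle, whatever the lens; pixels are square), "cx", "cy" (the principal point, pixels), "k1" (the pictures are not rectified: a ray, as slopes to the right and down, at radius r is drawn at 1 + k1 r^2 times it, then the intrinsics apply), "cam_to_world" (4x4, takes a point from camera to world coordinates); the wrist camera has in their place "T_tool_cam" (4x4, takes a point from camera to tool coordinates, whose origin is the TCP and whose axes are the flange's). Camera axes: x right, y up, looking along -z (the intrinsics and any distortion apply to the point x, -y, -z); pixel columns grow to the right and rows downward; lengths in m; the calibration is good to about 2 mm. A picture is of the moment at which its call begins: read the wrist's pose just before it. get_calibration takes no time and is no camera call.
- ctrl.finish_job(): hands the job in; it is judged then, once.
The state is a dict: "clock": time; "joint_positions": joint angles; "qd": joint speeds; "tau": joint torques, N m; "position": TCP position; "tool_rot": TCP orientation; "force": force on the tool from outside, world axes, zero at the start; "wrist_torque": the same for the moment, N m; "grip_width": finger opening in m; "grasp_force": force on a finger pad.
Only numpy, scipy, OpenCV 4.12 (cv2) and the standard library are available. Lean on these libraries where they do the work, as an engineer would, in place of code of your own. Each camera call takes 0.05 s, during which the arm holds its last target. There are 200 camera calls.

TASK

Open the kiosk's price display: on its key panel press the round key, then the square key, then the long bar key, each fully down and let up again before the next. Then grip the block on top of the display's mast so that the release button in its side is squeezed in, pull the mast straight up past the first stop to the second one, fully extended, and finish while still holding it up there with the button squeezed in. Leave the dessert pot, the apple and the salt shaker where they are.

Things in the scene. Friction and masses are not known exactly. Their poses are not given: they have to be found in the camera images.
- panel: Key panel of the display: grey box with a black top, 100 (x) x 190 (y) x 22 mm high, screwed to the counter. Origin: centre of its underside; x and y along its sides, z up. It carries three keys in a row along its y axis, 56 mm apart, one in the middle; which key is in which place varies.
- key_round_top (a point): Centre of the top face of the round white key cap, 32 mm diameter; about 38.5 mm above the counter when up, moves down with the key. Axes as the panel's.
- key_round (a joint): Travel of the round key: 0 up, 0.005 m fully down. Spring: 1.8 N to start moving, 4.8 N fully down; it rises by itself. Counts as pressed beyond 0.0035. Fully down it still stands 9 mm proud of the panel.
- key_square_top (a point): Centre of the top face of the square white key cap, 24 x 24 mm; about 38.5 mm above the counter when up, moves down with the key. Axes as the panel's.
- key_square (a joint): Travel of the square key: 0 up, 0.005 m fully down. Spring: 1.8 N to start moving, 4.8 N fully down; it rises by itself. Counts as pressed beyond 0.0035. Fully down it still stands 9 mm proud of the panel.
- key_bar_top (a point): Centre of the top face of the long narrow white key cap, 50 mm (panel x) x 15 mm (panel y); about 38.5 mm above the counter when up, moves down with the key. Axes as the panel's.
- key_bar (a joint): Travel of the bar key: 0 up, 0.005 m fully down. Spring: 1.8 N to start moving, 4.8 N fully down; it rises by itself. Counts as pressed beyond 0.0035. Fully down it still stands 9 mm proud of the panel.
- stand: Price display on a telescoping mast, screwed to the counter: grey round foot 116 mm in diameter, aluminium outer tube 24 mm in diameter up to 132 mm, and the mast sliding up out of it. Origin: centre of the foot's underside; z up; +y is the side of the release button; the display faces +x, away from the robot.
- grip (a point): Centre of the grip block at the top of the mast, 30 (x) x 34 (y) x 50 mm high, 165 mm above the counter with the mast down; axes as the stand's. Take it from above with the fingers closing along y, one on the release button and one on the opposite face. Beyond the block (x +37 to +47 mm from its centre) hangs the display, 120 mm wide in y, from 22 mm to 96 mm below the block's centre; nothing stands above the block.
- release_face (a point): Centre of the outer face of the release button, a steel push piece 16 (x) x 22 mm high in the middle of the block's +y face, standing 7 mm proud (24 mm from the block's centre). Block and button together are 41 mm wide, 36 mm with the button pressed.
- release (a joint): Travel of the release button into the block: 0 out, 0.005 m fully in (then 2 mm proud). Spring 3.2 N to start, 7.2 N fully in. From 0.003 on the mast is free to slide; with the button out, the mast is caught at home, at the first stop or at the second stop.
- mast (a joint): Height of the mast above home: 0 down (start), first stop 0.050, second and last stop 0.100 m. A hard limit ends the travel at the second stop. The moving part weighs 0.35 kg and sinks back when the button is pressed and nobody holds it.
- pot: Bystander: dessert pot, 72 mm wide, 71 mm high, loose on the counter. Origin: centre of its underside.
- apple: Bystander: red apple, 77 mm, loose on the counter. Origin: centre of its underside.
- salt: Bystander: salt shaker with a grey cap, 44 mm wide, 90 mm high, loose on the counter. Origin: centre of its underside.
Mind the look-alikes: they are no part of the job. Of the things that look like the stand, take the one that is farthest from the robot's base at the start.

How it is judged:
By the outcome, as a careful person would: the job done as asked, in the order asked, and still so for the second after the job is handed in, while the arm keeps its last pose, push and grip.
It also fails if it takes over 61 s, if anything falls off the work surface, if the arm or the gripper's body presses on something with over 40 N, if the wrist force passes 120 N, or if a joint passes its speed limit or range.

## Working session

There is one attempt and no reset: what is moved stays moved. The work goes in short steps, Python scripts to look and compute and a tool call to move; the robot and the scene stay as the last step left them, time stands still between calls to the robot, and variables do not carry over. Pictures are saved under pics/ and viewed, at most 10 in all, crops included, and the job is handed in when it is done.

Besides the shell and the picture viewer there is one more tool, called after "Call:" as name(argument=value, ...) on one line, values as JSON. play_rows: Moves the arm, as the interface text tells. Its arguments: {"type":"object","properties":{"translation":{"type":"array"},"angular":{"type":"array"},"claw":{"type":"array"},"force":{"type":"number"}},"required":["translation","angular","claw"]}

```bash
mkdir -p pics; ls
python3 - <<'E'
from rig import monitor, read_camera, get_calibration
import cv2,json
o=monitor.get_obs(); print({k:(v.tolist() if hasattr(v,'tolist') else v) for k,v in o.items()})
for n in ("side","top","wrist"):
    cv2.imwrite(f"pics/{n}0.png",read_camera(n))
    c=get_calibration(n); print(n,{k:(v.round(4).tolist() if hasattr(v,'tolist') else v) for k,v in c.items()})
E
```

```text
pics
{'clock': 0.0, 'joint_positions': [67.97668365364534, 19.073764028288196, -3.7063912956094303, 83.70497705675606, 1.2373177794795664, 77.34522347480284, -5.0719331691739695], 'qd': [0.03616744701790863, -0.07896009666843078, 0.030483063781114598, -0.04148677229582824, 0.005814025283564772, 0.06237181927537595, 0.013038647712089055], 'tau': [0.0007979339352459647, -62.54425048828125, 0.049468110082671046, -39.15961503982544, 0.016231307527050376, 0.01000137854134664, -3.5555602835302125e-05], 'position': [0.22104767613734483, -0.5841467702393734, 0.1976050183160823], 'tool_rot': [-179.91595881073795, 0.003862716972955102, 20.727693827881396], 'force': [0.8734087903514931, 0.019167937815037853, -0.7971107036295336], 'wrist_torque': [0.006266390900924662, -0.018564046518020693, 0.002025534692020738], 'grasp_force': 0.0, 'grip_width': 0.08564660950950997}
side {'fovy': 56.266355217097335, 'cx': 324.01806260081617, 'cy': 201.2760410788889, 'k1': -0.04570813438873541, 'cam_to_world': [[-0.759, -0.4114, 0.5046, 0.9965], [0.651, -0.4758, 0.5914, 0.4189], [-0.0032, 0.7774, 0.629, 0.6617], [0.0, 0.0, 0.0, 1.0]]}
top {'fovy': 56.828439780482576, 'cx': 320.9290003745506, 'cy': 200.35493858621643, 'k1': -0.021215590080707922, 'cam_to_world': [[-0.0146, 0.9825, -0.1855, 0.3825], [-0.9997, -0.0184, -0.0186, -0.1], [-0.0217, 0.1852, 0.9825, 1.0738], [0.0, 0.0, 0.0, 1.0]]}
wrist {'fovy': 61.82846643035574, 'cx': 320.1460088599304, 'cy': 191.9805814135102, 'k1': -0.005854605730137678, 'T_tool_cam': [[0.0002, 0.9586, 0.2849, 0.0735], [1.0, -0.0004, 0.0006, -0.0002], [0.0007, 0.2849, -0.9586, -0.175], [0.0, 0.0, 0.0, 1.0]]}
```

View pics/top0.png

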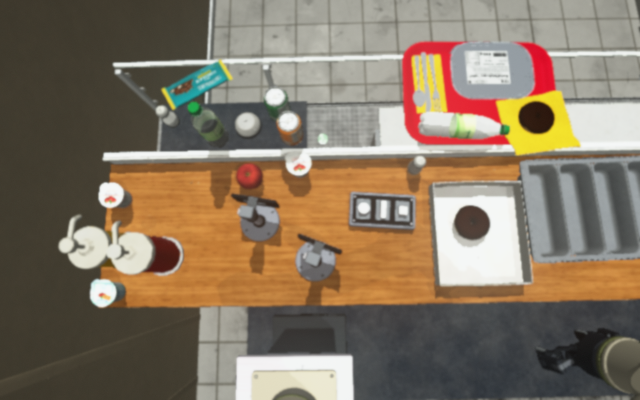

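View pics/side0.png

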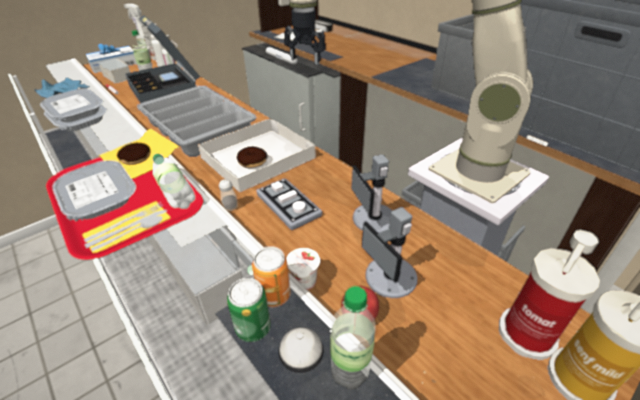

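The top view shows two stands, A with its foot at about (258,220) and B at about (316,260). The key panel is at (382,211). The robot base is at the bottom, near (295,395), so A looks farther from it. I'll measure both and check on an enlarged crop.

```bash
cat > h.py <<'E'
import numpy as np, cv2
from rig import monitor, read_camera, get_calibration
from scipy.spatial.transform import Rotation as R
def pose():
    o=monitor.get_obs(); T=np.eye(4); T[:3,:3]=R.from_euler('xyz',o['tool_rot'],degrees=True).as_matrix(); T[:3,3]=o['position']; return T
def cam(n,T=None):
    c=get_calibration(n); f=200/np.tan(np.radians(c['fovy']/2))
    K=np.array([[f,0,c['cx']],[0,f,c['cy']],[0,0,1]]); d=np.array([c['k1'],0,0,0.])
    M=np.array(c['cam_to_world']) if n!='wrist' else T@np.array(c['T_tool_cam'])
    return K,d,M@np.diag([1,-1,-1,1])
def ray(C,uv):
    K,d,M=C; p=cv2.undistortPoints(np.array([[uv]],float),K,d)[0,0]
    return M[:3,3],M[:3,:3]@[p[0],p[1],1]
def onz(C,uv,z):
    o,v=ray(C,uv); return o+v*(z-o[2])/v[2]
def tri(C1,u1,C2,u2):
    (a,p),(b,q)=ray(C1,u1),ray(C2,u2)
    s=np.linalg.lstsq(np.c_[p,-q],b-a,rcond=None)[0]; x,y=a+p*s[0],b+q*s[1]
    return (x+y)/2,np.linalg.norm(x-y)
def proj(C,X):
    K,d,M=C; W=np.linalg.inv(M); return cv2.projectPoints(np.array(X,float).reshape(-1,3),W[:3,:3],W[:3,3],K,d)[0][:,0]
E
python3 - <<'E'
from h import *
im=cv2.imread('pics/top0.png'); t=cam('top')
for n,uv,z in [('footA',(260,224),.01),('footB',(316,260),.01),('blkA',(258,217),.19),('blkB',(315,256),.19),('round',(364,208),.0385),('mid',(383,209),.0385),('sq',(403,211),.0385)]: print(n,onz(t,uv,z).round(3))
a=cv2.resize(im[180:290,225:355],None,fx=5,fy=5,interpolation=3)
b=cv2.resize(im[185:235,345:420],None,fx=2,fy=2,interpolation=3); 
s=cv2.imread('pics/side0.png')[145:300,250:430]
c=np.zeros((600,800,3),np.uint8); c[:330,:390]=cv2.resize(a,(390,330)); c[330:330+200,:300]=cv2.resize(b,(300,200)); s=cv2.resize(s,(400,344),interpolation=3); c[:344,400:800]=s
cv2.imwrite('pics/crop1.png',c)
E
```

```text
footA [0.517 0.098 0.01 ]
footB [ 0.411 -0.063  0.01 ]
blkA [0.511 0.07  0.19 ]
blkB [ 0.416 -0.067  0.19 ]
round [ 0.554 -0.202  0.038]
mid [ 0.55  -0.256  0.038]
sq [ 0.543 -0.312  0.038]
```

View pics/crop1.png

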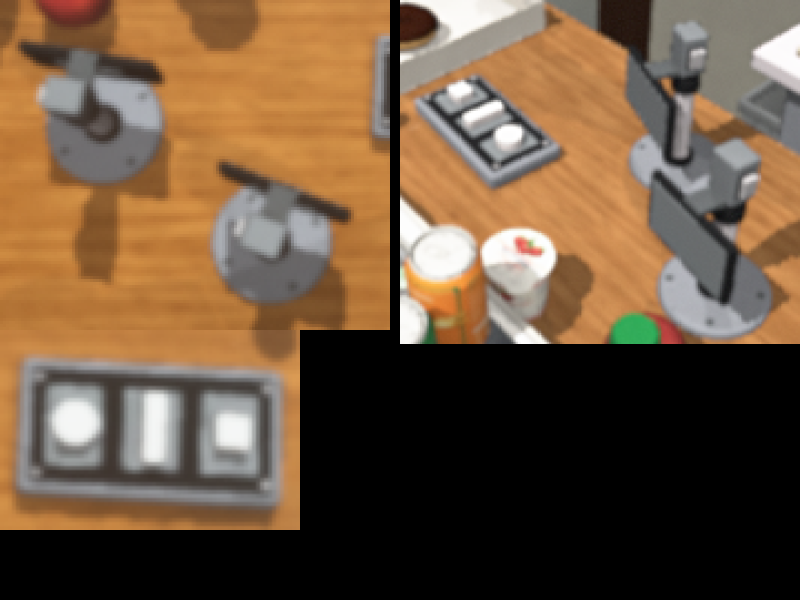

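Two candidates: stand A has its foot at (260,221), about (0.52, 0.10), 0.53 m from the base. Stand B has its foot at (316,260), about (0.41, −0.06), 0.42 m from the base. A is the farthest, so it is the one meant. The crop shows A's white release button on the left (+y) face.

On the panel, the round key is at (364,208), the bar at (383,209) in the middle and the square at (403,211). Next I move above the panel for a closer look.

Call:
play_rows(translation=[[424,-190,0],[424,-190,0],[424,-190,0],[424,-190,0],[424,-190,0],[424,-190,0],[424,-190,0],[424,-190,0],[424,-190,0],[424,-190,0],[424,-190,0],[424,-190,0],[424,-190,0],[424,-190,0]], angular=[[0,0,0.466],[0,0,0.466],[0,0,0.466],[0,0,0.466],[0,0,0.466],[0,0,0.466],[0,0,0.466],[0,0,0.466],[0,0,0.466],[0,0,0.466],[0,0,0.466],[0,0,0.466],[0,0,0.466],[0,0,0.466]], claw=[0,0,0,0,0,0,0,0,0,0,0,0,0,0], force=40)

```text
clock: 1.55
position: [0.5497, -0.2582, 0.1985]
tool_rot: [180.0, 0.0, -6.1]
force: [0.9, -0.0, 0.4]
grip_width: -0.0
grasp_force: 0.0
```

Run:
```python
from h import *
T=pose(); im=read_camera('wrist'); cv2.imwrite('pics/w1.png',im); np.save('w1.npy',T)
o=monitor.get_obs(); print(o['clock'],np.round(o['position'],4),np.round(o['tool_rot'],2),np.round(o['joint_positions'],1),np.round(o['force'],2))
C=cam('wrist',T)
hsv=cv2.cvtColor(im,cv2.COLOR_BGR2HSV); m=((hsv[...,1]<45)&(hsv[...,2]>190)).astype(np.uint8)
n,l,s,c=cv2.connectedComponentsWithStats(m)
for i in range(1,n):
    if s[i,4]>300: print(s[i],c[i].round(1),onz(C,c[i],.0385).round(4))
```

```text
1.6 [ 0.5498 -0.258   0.1985] [179.97   0.    -6.09] [ 33.7  17.7 -16.1  85.9   5.   77.1 -78.9] [-0.7   0.49 -0.27]
[  462    95   178   199 18186] [534.  196.9] [ 0.4942 -0.478   0.0385]
[314 142  13  46 514] [319.6 164.1] [ 0.5531 -0.2573  0.0385]
[252 153  28  28 594] [265.2 166.7] [ 0.5563 -0.2016  0.0385]
[365 153  20  21 407] [374.6 163.3] [ 0.548  -0.3132  0.0385]
```

View pics/w1.png

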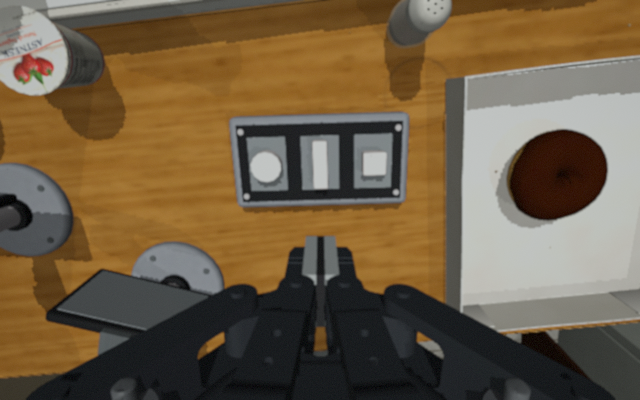

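The wrist view shows the round key at (265,167), the bar at (320,164) and the square at (375,163). Spacing comes out at 56 mm as given, so the order and positions are confirmed. Next I go above the round key.

Call:
play_rows(translation=[[0,-57,50],[0,-57,100],[0,-57,140],[0,-57,152],[0,-57,152],[0,-57,152]], angular=[[0,0,0],[0,0,0],[0,0,0],[0,0,0],[0,0,0],[0,0,0]], claw=[0,0,0,0,0,0])

```text
clock: 2.2
position: [0.5568, -0.2009, 0.0474]
tool_rot: [180.0, -0.0, -6.0]
force: [0.5, -0.1, 0.2]
grip_width: -0.0
grasp_force: 0.0
```

Call:
play_rows(translation=[[0,0,6],[0,0,10],[0,0,13],[0,0,14],[0,0,15],[0,0,15],[0,0,15]], angular=[[0,0,0],[0,0,0],[0,0,0],[0,0,0],[0,0,0],[0,0,0],[0,0,0]], claw=[0,0,0,0,0,0,0])

```text
clock: 2.9
position: [0.5566, -0.2001, 0.0315]
tool_rot: [180.0, -0.0, -6.0]
force: [1.1, 0.5, 1.0]
grip_width: -0.0
grasp_force: 0.0
```

Call:
play_rows(translation=[[0,0,1],[0,0,2],[0,0,2]], angular=[[0,0,0],[0,0,0],[0,0,0]], claw=[0,0,0])

```text
clock: 3.2
position: [0.5564, -0.2, 0.0293]
tool_rot: [-180.0, 0.0, -6.0]
force: [-0.5, 0.8, 0.3]
grip_width: 0.0002
grasp_force: 0.0
```

Run:
```python
from h import *
T=pose(); o=monitor.get_obs(); print(o['position'],o['force'],o['wrist_torque'],np.round(o['tau'],1))
a=read_camera('side'); b=read_camera('wrist')
c=np.zeros((600,800,3),np.uint8); c[:300,:400]=cv2.resize(a[150:240,230:350],(400,300),interpolation=3); c[:300,400:]=cv2.resize(b[100:340,160:480],(400,300)); cv2.imwrite('pics/p1.png',c)
```

```text
[ 0.55639578 -0.20004171  0.02926411] [-0.45089574  0.81242834  0.29375809] [-0.04010604  0.0456421   0.03814131] [ -0.  -62.3  -3.8 -33.8   0.   -0.   -0. ]
```

View pics/p1.png

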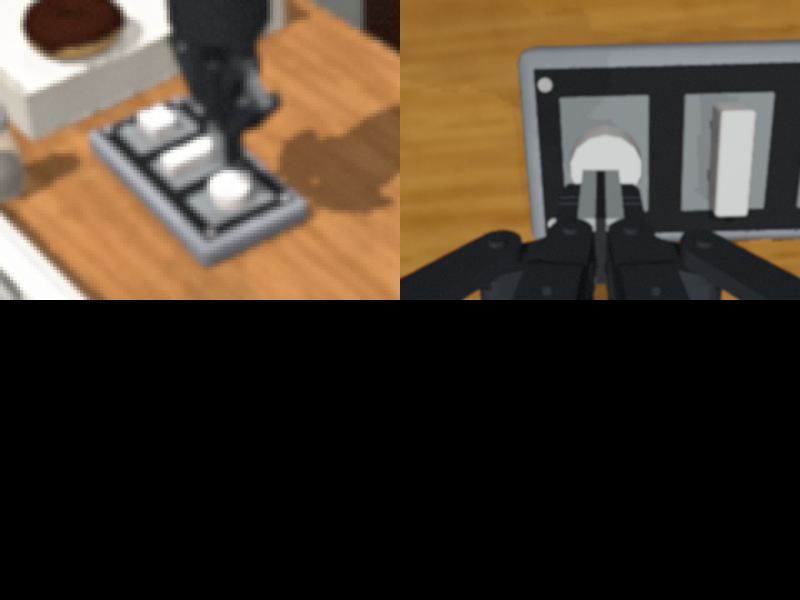

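The side view shows the round cap in plain sight, with the fingertips behind it (towards −x). In the wrist view the tips only overlap the cap's near edge. So the x measurement is off, and I'll cross-check it with the views.

Run:
```python
from h import *
T=pose(); w,s,t=cam('wrist',T),cam('side'),cam('top')
im=cv2.imread('pics/side0.png'); it=cv2.imread('pics/top0.png')
def blobs(im,box):
    x0,y0,x1,y1=box; h=cv2.cvtColor(im[y0:y1,x0:x1],cv2.COLOR_BGR2HSV); m=((h[...,1]<60)&(h[...,2]>200)).astype(np.uint8)
    n,l,st,c=cv2.connectedComponentsWithStats(m); return [(c[i]+[x0,y0],st[i,4]) for i in range(1,n) if st[i,4]>15]
print('side');[print(c.round(1),a,onz(s,c,.0385).round(4)) for c,a in blobs(im,(255,170,325,225))]
print('top');[print(c.round(1),a,onz(t,c,.0385).round(4)) for c,a in blobs(it,(350,190,418,232))]
W=read_camera('wrist'); print('wristnow');[print(c.round(1),a,onz(w,c,.0385).round(4)) for c,a in blobs(W,(260,150,520,300))]
print('tcp proj',proj(w,T[:3,3]),proj(s,T[:3,3]))
print(get_calibration('wrist')['T_tool_cam'], T.round(4))
```

```text
side
[276.3 185. ] 67 [ 0.5507 -0.3095  0.0385]
[286.2 195.3] 87 [ 0.5571 -0.2535  0.0385]
[298.2 205.8] 101 [ 0.5599 -0.1968  0.0385]
top
[383.4 208.8] 100 [ 0.5502 -0.257   0.0385]
[363.5 207.1] 104 [ 0.5562 -0.2008  0.0385]
[403.  209.7] 74 [ 0.5467 -0.312   0.0385]
wristnow
[427.5 229.5] 1940 [ 0.5535 -0.2571  0.0385]
[325.5 226.4] 1334 [ 0.5609 -0.2028  0.0385]
[515. 231.] 320 [ 0.5478 -0.3039  0.0385]
tcp proj [[321.17387581 227.97437001]] [[298.6340325  207.34222749]]
[[ 2.02495679e-04  9.58406113e-01  2.85407922e-01  7.33470061e-02]
 [ 9.99998712e-01 -6.48405645e-04  1.46786575e-03 -3.16992477e-04]
 [ 1.59187162e-03  2.85407258e-01 -9.58405010e-01 -1.75045134e-01]
 [ 0.00000000e+00  0.00000000e+00  0.00000000e+00  1.00000000e+00]] [[ 0.9946 -0.104  -0.      0.5565]
 [-0.104  -0.9946 -0.     -0.2001]
 [ 0.      0.     -1.      0.0294]
 [ 0.      0.      0.      1.    ]]
```

Run:
```python
from h import *
T=pose(); w,s=cam('wrist',T),cam('side')
a=read_camera('side'); b=read_camera('wrist')
P=T[:3,3]
for d in ([0,0,0],[11,0,0],[0,0,-20],[11,0,-20],[0,0,-30]): X=T@np.r_[np.array(d)/1e3,1]; print(d,proj(w,X[:3]).round(1),proj(s,X[:3]).round(1))
c=np.zeros((600,800,3),np.uint8); c[:,:400]=cv2.resize(a[165:225,280:320],(400,600),interpolation=0); c[:400,400:]=cv2.resize(b[190:290,270:370],(400,400),interpolation=0); cv2.imwrite('pics/p2.png',c)
```

```text
[0, 0, 0] [[321.2 228. ]] [[298.6 207.3]]
[11, 0, 0] [[321.2 209.6]] [[295.  208.9]]
[0, 0, -20] [[321.2 243.3]] [[298.3 201.4]]
[11, 0, -20] [[321.3 223.1]] [[294.6 203. ]]
[0, 0, -30] [[321.3 252.3]] [[298.1 198.4]]
```

View pics/p2.png

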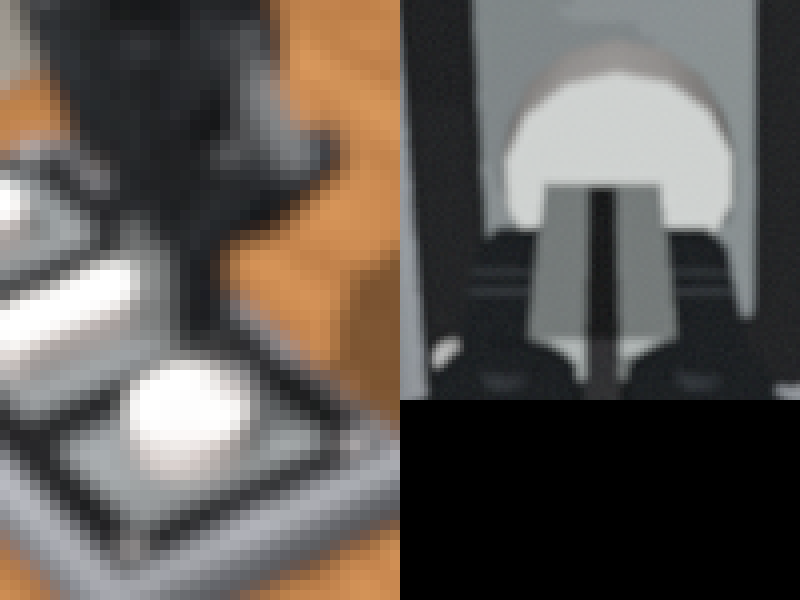

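The fingertips show at wrist row 236 and side row 198, where the stated TCP should be at rows 228 and 207. So the real tips end higher than the TCP, by up to about 30 mm, which agrees with feeling no contact. I'll descend gently until the force shows contact.

Call:
play_rows(translation=[[0,0,2],[0,0,4],[0,0,6],[0,0,8],[0,0,8]], angular=[[0,0,0],[0,0,0],[0,0,0],[0,0,0],[0,0,0]], claw=[0,0,0,0,0])

```text
clock: 3.95
position: [0.5562, -0.2, 0.021]
tool_rot: [-180.0, 0.0, -6.0]
force: [-0.3, -0.5, 0.1]
grip_width: 0.0002
grasp_force: 0.0
```

Call:
play_rows(translation=[[0,0,2],[0,0,4],[0,0,4]], angular=[[0,0,0],[0,0,0],[0,0,0]], claw=[0,0,0])

```text
clock: 4.25
position: [0.5563, -0.2001, 0.0171]
tool_rot: [-180.0, 0.0, -6.0]
force: [-1.1, 0.2, 0.9]
grip_width: -0.0001
grasp_force: 0.0
```

Call:
play_rows(translation=[[0,0,2],[0,0,4],[0,0,4]], angular=[[0,0,0],[0,0,0],[0,0,0]], claw=[0,0,0])

```text
clock: 4.55
position: [0.5563, -0.2, 0.0131]
tool_rot: [-180.0, 0.0, -6.0]
force: [-0.7, -0.0, 0.1]
grip_width: 0.0002
grasp_force: 0.0
```

Run:
```python
from h import *
o=monitor.get_obs(); print(o['position'],o['force'])
T=pose(); a=read_camera('side'); b=read_camera('wrist'); t=read_camera('top')
w=cam('wrist',T)
c=np.zeros((600,800,3),np.uint8); c[:,:400]=cv2.resize(a[165:225,280:320],(400,600),interpolation=0); c[:400,400:]=cv2.resize(b[190:290,270:370],(400,400),interpolation=0);c[400:,400:]=cv2.resize(t[180:230,330:430],(400,200),interpolation=0); cv2.imwrite('pics/p3.png',c)
```

```text
[ 0.55627818 -0.20002102  0.0130906 ] [-0.6642535  -0.03394554  0.07931106]
```

View pics/p3.png

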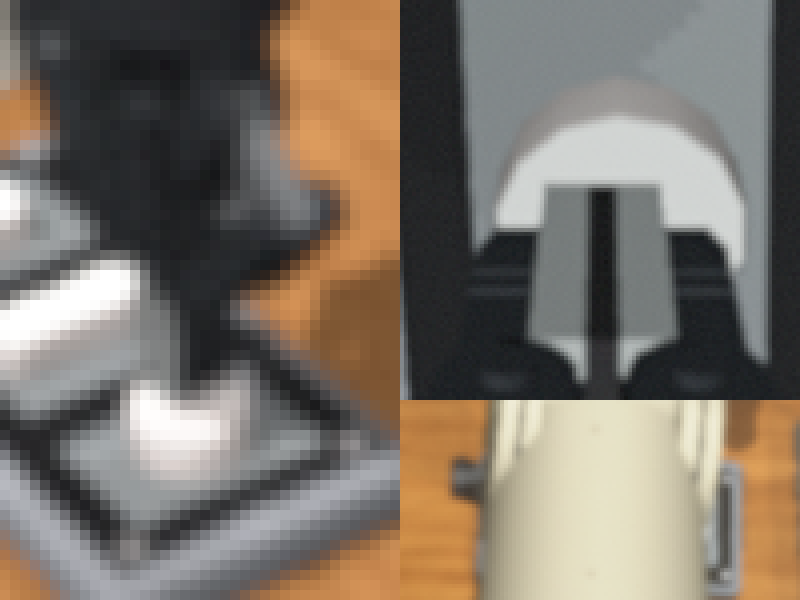

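The tips are now centred over the round cap and still about 5 mm above it, so they end roughly 30 mm short of the reported TCP. Continuing gently.

Call:
play_rows(translation=[[0,0,2],[0,0,4],[0,0,5],[0,0,6],[0,0,7],[0,0,7]], angular=[[0,0,0],[0,0,0],[0,0,0],[0,0,0],[0,0,0],[0,0,0]], claw=[0,0,0,0,0,0])

```text
clock: 5.3
position: [0.5564, -0.2001, 0.0063]
tool_rot: [180.0, 0.0, -6.0]
force: [0.1, -0.1, -0.6]
grip_width: 0.0002
grasp_force: 0.0
```

Call:
play_rows(translation=[[0,0,1],[0,0,2],[0,0,3],[0,0,3]], angular=[[0,0,0],[0,0,0],[0,0,0],[0,0,0]], claw=[0,0,0,0])

```text
clock: 5.7
position: [0.5566, -0.2001, 0.0035]
tool_rot: [180.0, -0.0, -6.0]
force: [-0.6, -1.0, 2.5]
grip_width: 0.0
grasp_force: 1.5
```

Contact at last: 2.5 N at z≈0.0035. Now the full press.

Call:
play_rows(translation=[[0,0,1],[0,0,2],[0,0,3],[0,0,4],[0,0,4]], angular=[[0,0,0],[0,0,0],[0,0,0],[0,0,0],[0,0,0]], claw=[0,0,0,0,0])

```text
clock: 6.2
position: [0.5567, -0.2001, 0.0006]
tool_rot: [180.0, -0.0, -6.0]
force: [-6.3, 2.6, 15.5]
grip_width: -0.0
grasp_force: 7.8
```

15.5 N is well over the 4.8 N spring, so the round key is bottomed. I let it up, move across to the square key and press to the same depth.

Call:
play_rows(translation=[[0,0,-10],[0,0,-25],[0,0,-25],[3,40,-25],[3,80,-25],[3,113,-25],[3,113,-25],[3,113,-15],[3,113,-7],[3,113,-5],[3,113,-4],[3,113,-3],[3,113,-2],[3,113,-1],[3,113,-0.5],[3,113,0],[3,113,0]], angular=[[0,0,0],[0,0,0],[0,0,0],[0,0,0],[0,0,0],[0,0,0],[0,0,0],[0,0,0],[0,0,0],[0,0,0],[0,0,0],[0,0,0],[0,0,0],[0,0,0],[0,0,0],[0,0,0],[0,0,0]], claw=[0,0,0,0,0,0,0,0,0,0,0,0,0,0,0,0,0])

```text
clock: 7.9
position: [0.5483, -0.3124, 0.0007]
tool_rot: [-180.0, -0.1, -5.9]
force: [-4.1, 4.5, 12.2]
grip_width: 0.0001
grasp_force: 6.4
```

Run:
```python
from h import *
o=monitor.get_obs(); print(o['position'],o['force'])
a=read_camera('side'); b=read_camera('wrist')
c=np.zeros((400,800,3),np.uint8); c[:,:400]=cv2.resize(a[160:220,250:310],(400,400),interpolation=0); c[:,400:]=cv2.resize(b[170:290,240:400],(400,400),interpolation=0); cv2.imwrite('pics/p4.png',c)
```

```text
[ 0.54830702 -0.3123602   0.00069238] [-4.13039602  4.54781212 12.2451037 ]
```

View pics/p4.png

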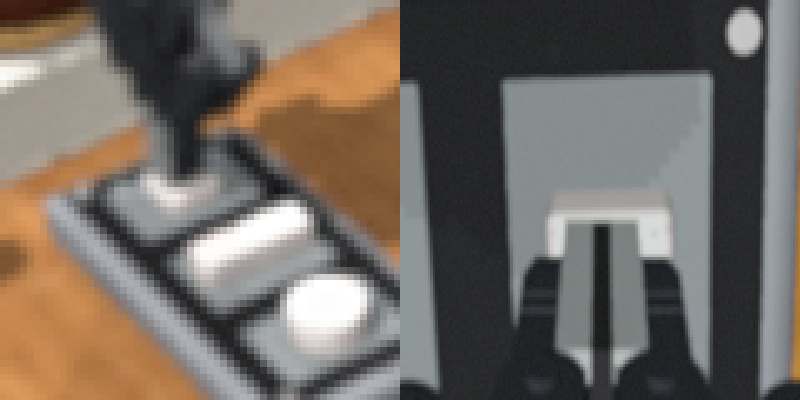

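The tips are on the square cap and it is bottomed at 12 N, and the round key is back up. Next the bar.

Call:
play_rows(translation=[[0,0,-10],[0,0,-25],[0,0,-25],[-1,-30,-25],[-1,-56,-25],[-1,-56,-25],[-1,-56,-15],[-1,-56,-7],[-1,-56,-5],[-1,-56,-4],[-1,-56,-3],[-1,-56,-2],[-1,-56,-1],[-1,-56,-0.5],[-1,-56,0],[-1,-56,0]], angular=[[0,0,0],[0,0,0],[0,0,0],[0,0,0],[0,0,0],[0,0,0],[0,0,0],[0,0,0],[0,0,0],[0,0,0],[0,0,0],[0,0,0],[0,0,0],[0,0,0],[0,0,0],[0,0,0]], claw=[0,0,0,0,0,0,0,0,0,0,0,0,0,0,0,0])

```text
clock: 9.6
position: [0.5526, -0.2577, 0.0006]
tool_rot: [179.9, -0.0, -6.0]
force: [-7.7, -0.5, 13.5]
grip_width: 0.0001
grasp_force: 6.7
```

The bar is bottomed at 13.5 N. I lift well clear and locate block A from the first pictures.

Call:
play_rows(translation=[[0,0,-10],[0,0,-40],[0,0,-90],[0,0,-140],[0,0,-190],[0,0,-240],[0,0,-290],[0,0,-300],[0,0,-300]], angular=[[0,0,0],[0,0,0],[0,0,0],[0,0,0],[0,0,0],[0,0,0],[0,0,0],[0,0,0],[0,0,0]], claw=[0,0,0,1,1,1,1,1,1])

```text
clock: 10.5
position: [0.5537, -0.2566, 0.3016]
tool_rot: [180.0, -0.2, -5.9]
force: [-0.1, 0.9, -1.5]
grip_width: 0.0849
grasp_force: 0.0
```

Run:
```python
from h import *
t,s=cam('top'),cam('side')
print('blk',tri(t,(245.7,212.3),s,(400.8,213.5)))
print('foot',onz(t,(260,220.7),.012),'foot side',onz(s,(392,277),.012))
p=[onz(t,uv,.165-.022) for uv in ((232.5,195.5),(278,206))]; print(p, np.degrees(np.arctan2(-(p[0]-p[1])[0],(p[0]-p[1])[1])))
```

```text
blk (array([0.52510241, 0.09943736, 0.18590444]), np.float64(0.004010901558955513))
foot [0.52614883 0.09804765 0.012     ] foot side [0.53501371 0.1086925  0.012     ]
[array([0.57530538, 0.1461362 , 0.143     ]), array([0.54558554, 0.02786573, 0.143     ])] -14.10562971313989
```

Block A is at about (0.526, 0.099) with its top at 0.186 (0.190 expected). The display measures 122 mm wide (120 expected) and the stand's yaw is about −13°. Moving above it for a closer look.

Call:
play_rows(translation=[[-64,-351,0],[-64,-351,0],[-64,-351,0],[-64,-351,0],[-64,-351,0],[-64,-351,0],[-64,-351,0],[-64,-351,0],[-64,-351,0],[-64,-351,0],[-64,-351,0]], angular=[[0,0,0.124],[0,0,0.124],[0,0,0.124],[0,0,0.124],[0,0,0.124],[0,0,0.124],[0,0,0.124],[0,0,0.124],[0,0,0.124],[0,0,0.124],[0,0,0.124]], claw=[1,1,1,1,1,1,1,1,1,1,1])

```text
clock: 11.6
position: [0.5256, 0.0967, 0.2986]
tool_rot: [180.0, 0.1, -13.2]
force: [-0.6, -0.6, -0.0]
grip_width: 0.0854
grasp_force: 0.0
```

Run:
```python
from h import *
o=monitor.get_obs(); T=pose(); im=read_camera('wrist'); cv2.imwrite('pics/w2.png',im); np.save('w2.npy',T)
print(o['clock'],o['position'],o['tool_rot'],np.round(o['joint_positions'],1),o['grip_width'])
w=cam('wrist',T)
print(proj(w,[[.526,.099,.19],[.526,.099,.01]]).round(1))
```

```text
11.6 [0.52555521 0.09672411 0.29858685] [ 1.79950384e+02  5.33671396e-02 -1.32394897e+01] [  11.9    7.6  -30.1   86.5    3.8   87.  -121.5] 0.08539415722835045
[[318.4 179.7]
 [319.1 147.2]]
```

View pics/w2.png

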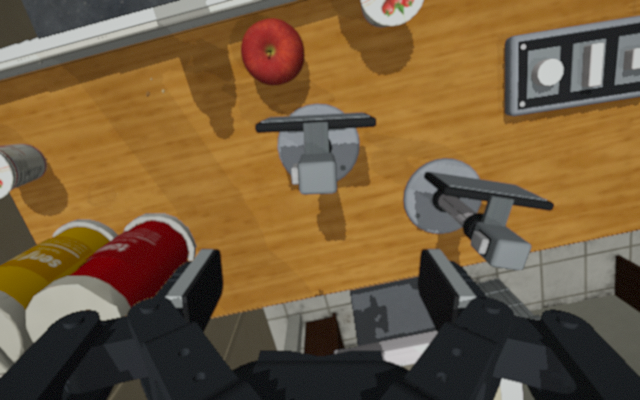

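The wrist view shows stand A's block top at (318,177) with the white button on its left (+y) side at (295,175). The display edge runs from (257,126) to (375,120), so the tool still needs about 3° of turn. Stand B is clear to the right, with its block at (500,245). I'll refine the block's top face by mask.

Run:
```python
from h import *
im=cv2.imread('pics/w2.png'); T=np.load('w2.npy'); w=cam('wrist',T)
sub=im[150:205,280:350]; h=cv2.cvtColor(sub,cv2.COLOR_BGR2HSV)
print(im[176,288:342:3].tolist()); print(im[150:200:3,318].tolist())
s=im[176,318].astype(int); m=(np.abs(sub.astype(int)-s).max(2)<14).astype(np.uint8)
n,l,st,c=cv2.connectedComponentsWithStats(m); i=l[26,38]; print(st[i],c[i]+[280,150])
r=cv2.minAreaRect(np.argwhere(l==i)[:,::-1].astype(np.float32)); print(r, onz(w,c[i]+[280,150],.19), onz(w,np.array(r[0])+[280,150],.19))
bx=[onz(w,p+[280,150],.19) for p in cv2.boxPoints(r)]; print(np.round(bx,4))
d=bx[1]-bx[2]; print(np.linalg.norm(bx[0]-bx[1]),np.linalg.norm(d),np.degrees(np.arctan2(d[1],d[0])))
```

```text
[[31, 81, 120], [115, 124, 135], [183, 183, 183], [159, 160, 159], [131, 128, 123], [148, 145, 140], [148, 146, 139], [148, 146, 140], [148, 145, 139], [148, 146, 139], [147, 147, 138], [147, 145, 139], [147, 144, 138], [148, 145, 139], [146, 144, 138], [136, 134, 127], [97, 95, 91], [107, 103, 99]]
[[99, 99, 93], [93, 93, 86], [86, 85, 80], [87, 87, 82], [122, 120, 115], [148, 145, 139], [149, 147, 141], [149, 148, 141], [148, 147, 139], [146, 145, 139], [148, 146, 139], [146, 144, 138], [146, 143, 138], [144, 143, 136], [124, 123, 119], [58, 124, 170], [44, 103, 145]]
[ 20  12  34  30 912] [316.9747807  177.06798246]
((36.81724166870117, 27.306896209716797), (28.484600067138672, 32.63687515258789), 85.2363510131836) [0.528582   0.09963002 0.19      ] [0.5284041  0.09981399 0.19      ]
[[0.543  0.1119 0.19  ]
 [0.5389 0.0839 0.19  ]
 [0.5135 0.0875 0.19  ]
 [0.5176 0.1161 0.19  ]]
0.028208780841625716 0.025630056843184368 -7.968220055901106
```

Call:
play_rows(translation=[[2,-5,30],[2,-5,70],[2,-5,110],[2,-5,140],[2,-5,150],[2,-5,160],[2,-5,170],[2,-5,180],[2,-5,190],[2,-5,190]], angular=[[0,0,-0.055],[0,0,-0.055],[0,0,-0.055],[0,0,-0.055],[0,0,-0.055],[0,0,-0.055],[0,0,-0.055],[0,0,-0.055],[0,0,-0.055],[0,0,-0.055]], claw=[1,1,1,1,1,1,1,1,1,1])

```text
clock: 12.65
position: [0.5279, 0.103, 0.1083]
tool_rot: [180.0, 0.1, -9.9]
force: [0.1, 0.3, 0.2]
grip_width: 0.0854
grasp_force: 0.0
```

Run:
```python
from h import *
o=monitor.get_obs(); print(o['clock'],o['position'],o['tool_rot'],o['force'])
T=pose(); a=read_camera('side'); b=read_camera('wrist')
c=np.zeros((500,800,3),np.uint8); c[:,:400]=cv2.resize(a[170:295,345:445],(400,500),interpolation=3); c[:250,400:]=cv2.resize(b,(400,250)); cv2.imwrite('pics/g1.png',c)
```

```text
12.65 [0.52785482 0.10300246 0.10825275] [ 1.79965235e+02  8.45764431e-02 -9.92075373e+00] [0.12409727 0.26043364 0.17708075]
```

View pics/g1.png

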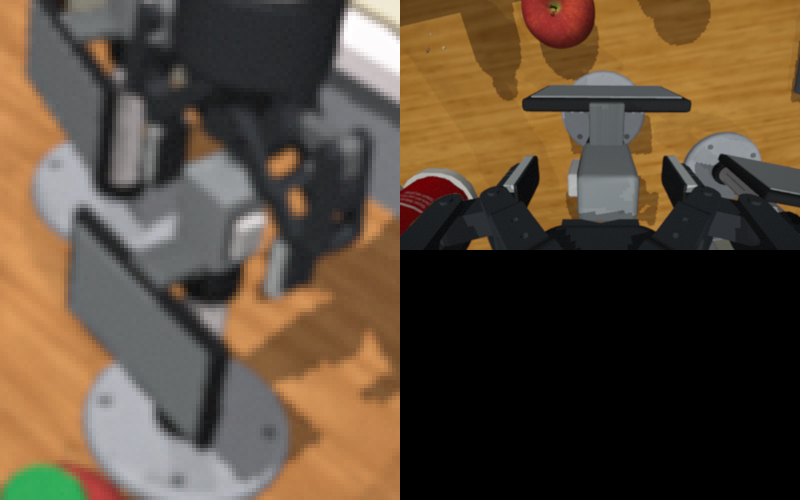

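The side view shows the open +y pad at crop (278,265) beside the white button at (248,235), a little low. In the wrist view the block with its button spans 568–638, midway between the pads at 535 and 668. Pads swing forward as they close, so I raise 8 mm and grip.

Call:
play_rows(translation=[[0,0,-8],[0,0,-8],[0,0,-8],[0,0,-8],[0,0,-8],[0,0,-8],[0,0,-8],[0,0,-8],[0,0,-8],[0,0,-8]], angular=[[0,0,0],[0,0,0],[0,0,0],[0,0,0],[0,0,0],[0,0,0],[0,0,0],[0,0,0],[0,0,0],[0,0,0]], claw=[1,0,0,0,0,0,0,0,0,0], force=35)

```text
clock: 13.75
position: [0.5281, 0.0997, 0.118]
tool_rot: [179.7, 0.0, -10.1]
force: [-7.2, -11.6, 13.2]
grip_width: 0.035
grasp_force: 39.3
```

The width is 35 mm, which means the button is fully in (36 mm expected). I ease the sideways load by about 3 mm and start the pull.

Call:
play_rows(translation=[[0,1,0],[0,2,-1],[0,3,-3],[0,3,-7],[0,3,-12],[0,3,-17],[0,3,-22],[0,3,-27],[0,3,-32],[0,3,-32]], angular=[[0,0,0],[0,0,0],[0,0,0],[0,0,0],[0,0,0],[0,0,0],[0,0,0],[0,0,0],[0,0,0],[0,0,0]], claw=[0,0,0,0,0,0,0,0,0,0])

```text
clock: 14.75
position: [0.5281, 0.0998, 0.1502]
tool_rot: [180.0, -0.0, -10.0]
force: [2.3, -4.6, -2.2]
grip_width: 0.0354
grasp_force: 37.3
```

Call:
play_rows(translation=[[0,0,-5],[0,0,-10],[0,0,-15],[0,0,-20],[0,0,-25],[0,0,-30],[0,0,-35],[0,0,-40],[0,0,-45],[0,0,-50],[0,0,-55],[0,0,-59],[0,0,-62],[0,0,-62]], angular=[[0,0,0],[0,0,0],[0,0,0],[0,0,0],[0,0,0],[0,0,0],[0,0,0],[0,0,0],[0,0,0],[0,0,0],[0,0,0],[0,0,0],[0,0,0],[0,0,0]], claw=[0,0,0,0,0,0,0,0,0,0,0,0,0,0])

```text
clock: 16.15
position: [0.5281, 0.0998, 0.2117]
tool_rot: [180.0, -0.0, -9.9]
force: [2.6, -5.0, -2.9]
grip_width: 0.0349
grasp_force: 37.3
```

Run:
```python
from h import *
o=monitor.get_obs(); print(o['position'],o['force'],o['grip_width'])
a=read_camera('side'); cv2.imwrite('pics/up.png',a); s=cam('side')
# mast-down button centre vs now: find white-ish button patch near the predicted place
b=np.array([.5285,.0998,.165])+.024*np.array([.17,.985,0])
for im,n in ((cv2.imread('pics/side0.png'),'before'),(a,'now')):
    for z in (0,.05,.094):
        u,v=proj(s,b+[0,0,z])[0].astype(int); p=im[v-9:v+10,u-9:u+10].astype(int)
        m=((p.min(2)>165)&(np.ptp(p,axis=2)<20)).astype(np.uint8); print(n,z,(u,v),m.sum(), np.argwhere(m).mean(0)[::-1]+[u-9,v-9] if m.any() else '')
```

```text
[0.52809508 0.09980121 0.21166755] [ 2.60596705 -5.00642505 -2.90634221] 0.03488643508199389
before 0 (np.int64(407), np.int64(229)) 22 [407.04545455 225.31818182]
before 0.05 (np.int64(411), np.int64(209)) 19 [403.68421053 216.05263158]
before 0.094 (np.int64(414), np.int64(190)) 6 [421.83333333 181.33333333]
now 0 (np.int64(407), np.int64(229)) 0 
now 0.05 (np.int64(411), np.int64(209)) 0 
now 0.094 (np.int64(414), np.int64(190)) 0
```

Call:
play_rows(translation=[[0,0,-2],[0,0,-4],[0,0,-5],[0,0,-6],[0,0,-7],[0,0,-7]], angular=[[0,0,0],[0,0,0],[0,0,0],[0,0,0],[0,0,0],[0,0,0]], claw=[0,0,0,0,0,0])

```text
clock: 16.8
position: [0.5281, 0.0998, 0.2182]
tool_rot: [180.0, -0.0, -9.9]
force: [3.7, -4.1, -3.6]
grip_width: 0.0353
grasp_force: 37.9
```

Call:
play_rows(translation=[[0,0,-1],[0,0,-2],[0,0,-3],[0,0,-3]], angular=[[0,0,0],[0,0,0],[0,0,0],[0,0,0]], claw=[0,0,0,0])

```text
clock: 17.2
position: [0.5279, 0.0998, 0.2183]
tool_rot: [180.0, 0.1, -9.9]
force: [14.1, -1.4, -26.4]
grip_width: 0.0353
grasp_force: 39.0
```

The hard stop is reached at z=0.2183, 100.3 mm above the grip height, and the pull has jumped to 26 N. I ease it to a light upward pull and check that it is steady.

Call:
play_rows(translation=[[0,0,1],[0,0,1.5],[0,0,1.5],[0,0,1.5],[0,0,1.5],[0,0,1.5]], angular=[[0,0,0],[0,0,0],[0,0,0],[0,0,0],[0,0,0],[0,0,0]], claw=[0,0,0,0,0,0])

```text
clock: 17.8
position: [0.528, 0.0998, 0.2183]
tool_rot: [180.0, 0.1, -9.9]
force: [9.1, -2.2, -15.8]
grip_width: 0.0351
grasp_force: 40.5
```

Run:
```python
from h import *
s=cam('side'); a=read_camera('side'); b=cv2.imread('pics/side0.png')
# display centre: stand x +42 mm, z .106 down; compare dark-grey screen blob shift
for im in (b,a):
    for dz in (0,.1):
        X=np.array([.5285+.042*.985+.0,.0998-.042*.17,.106+dz]); u,v=proj(s,X)[0].round().astype(int); print(dz,(u,v),im[v-4:v+5,u-4:u+5].reshape(-1,3).mean(0).round())
o=monitor.get_obs(); print(o['clock'],o['position'],o['force'],o['grip_width'])
```

```text
0 (np.int64(380), np.int64(251)) [109. 108. 105.]
0.1 (np.int64(385), np.int64(214)) [100.  96.  95.]
0 (np.int64(380), np.int64(251)) [ 84. 140. 202.]
0.1 (np.int64(385), np.int64(214)) [109. 108. 105.]
17.85 [0.52796415 0.09977192 0.21826066] [  8.51534363  -3.68596152 -15.13769279] 0.03524912003489984
```

The display screen now sits where a 100 mm rise puts it: same grey at (385,214), and bare counter at its old place. The grip is holding at 35 mm, so the button is in. Handing the job in.

```bash
python3 -c "
from rig import ctrl; print(ctrl.finish_job())"
```

```text
the job is handed in; nothing more can be done
None
```

I pressed the round, square and bar keys fully in that order, then pulled the far stand's mast to the second stop, and handed the job in at about 18 s still holding it there with the button squeezed in; I did not recheck the pot, apple and salt shaker in a final picture.

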